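# Lay the tall bottle down in its rack before the van drives off

### The arm

A 6-joint arm with a two-finger parallel gripper is mounted at the origin on a cart in front of the work surface, level with it; the furniture and walls round the work are solid. World frame = base frame: x ahead of the robot, y to its left, z up, the work surface at z = 0. Lengths are in mm, angles in rad, forces in N, time in s.
With the tool pointing down it reaches from about 400 to 925 mm from the base axis. Payload 12.5 kg.
Tool frame: the origin (TCP) lies on the mounting face of the last link; the fingertips stand 190 mm ahead of it and the grasp point (between the pads) lies 171 mm ahead of it (env.tcp_to_tips is the distance from the TCP to the fingertips, in mm); x points along the fingers, y is the direction in which the jaws open and shut, and the axes are right-handed (so a half turn about x gives the same grasp; the last joint's range is limited). The gripper opens to 95 mm and grips with 3 to 60 N. Pads are 20 mm wide; open, the fingers measure 119 mm over their backs; the gripper's body (75 mm by 180 mm) begins 59 mm behind the grasp point.
Start: joints at [-0.106, 0.491, 1.559, -0, 1.092, -0.106], TCP at [625, 0.023, 404.761] pointing down, gripper open.
Joint ranges: [-3.1, 3.1], [-0.84, 2.19], [0.05, 2.79], [-1.13, 4.28], [0.06, 2.93], [-2.69, 2.69]. Speed limits (rad/s): [2.22, 2.22, 2.79, 3.14, 3.14, 3.14].

### API

Orientations are given as [roll, pitch, yaw] about the fixed x, y, z axes, in that order (R = Rz(yaw) Ry(pitch) Rx(roll)).
In Python, from cell import monitor, cams, job, env gives the robot as it stands. The module is installed in compiled form; this text tells all that it offers.
- The arm moves only by the tool apply_moves, never from a script. Its argument "series" is a list of rows, each a list of 3 entries, a list of its own where there are three numbers: the closure, from -1 (fully open) to 1 (shut), so that 0 is half open, then the shift along the tool's x, y, z in cm, then the turn about the tool's x in rad. A call has 1 to 20 rows; each row is the pose to reach, as a shift and turn from the pose commanded when the call began, along the tool's axes at that moment; what a row does not reach only later rows make up. A row lasts 1/8 s, in which the tool goes at most 62.5 mm and 10.7 degrees, less where a joint would pass 70% of its speed; a pose out of reach is approached as far as the arm can. A call with a gripper value outside its range is refused whole. The fingers move at their own pace and stop on an object; the grip force is fixed at half the most. Time passes only in rows, so rows that repeat a pose let the fingers close. It gives the time, the measured TCP pose, the force and the opening at its end, in the units of the state.
- monitor.state(): the state, without advancing time (a new reading comes with each control period).
- cams.read_camera(name): name is "scene" or "side" or "wrist"; returns a dict with "image" (480x640x3 uint8, red, green, blue), "fx", "fy", "cx", "cy" (pixels), "position" and "orientation" of the camera in the world. Camera axes: x right, y down, z forward; pixel columns grow to the right and rows downward; lengths in mm; the calibration is good to about 2 mm. A picture is of the moment at which its call begins. There is no depth.
- job.job_done(): hands the job in, once; it reports no verdict.
The state is a dict: "t": time; "joints": joint angles; "qvel": joint speeds; "tau": joint torques, N m; "eef_pos": TCP position; "tcp_rot": TCP orientation; "ft_force": force on the tool from outside, world axes, zero at the start; "moment": the same for the moment, N m; "opening": opening from 0.0 (shut) to 1.0 (fully open).
Only numpy, scipy, OpenCV 4.12 (cv2) and the standard library are available. Lean on these libraries where they do the work, as an engineer would, in place of code of your own. Each camera call takes 0.05 s, during which the arm holds its last target. There are 200 camera calls.

### The job

The van is about to drive off: tip the tall rectangular spirit bottle over the toe bar of its lay-down rack so that it ends lying on its side on the rack, neck resting high and pointing past the padded rest. Only push it and steady it with the outside or tips of the fingers on the way down: do not pinch, lift or carry it, and do not let it fall, it must come down gently on the rest. Leave the other things on the worktop where they stand, and leave the bottle lying untouched.

Things in the scene. Friction and masses are not known exactly. Their poses are not given: they have to be found in the camera images.
- bottle: Tall milky-clear rectangular bottle, round screw cap, 68 (its x) x 115 x 239 mm high, 0.6-0.95 kg. Origin at centre of underside, z to the cap. Body with shoulders up to 214 mm, cap 41 mm round from 211 to 239. Stands upright on the rack's board, its broad +x face 2 to 8 mm from the toe bar; to be tipped towards its +x. Leaning over about 18 degrees it falls by itself unless steadied.
- cap_top (a point): Centre of the top face of the bottle's cap, 239 mm above the underside along the bottle.
- front_edge (a point): Middle of the bottle's lower edge on its +x side, the edge it tips over, at the underside, 34 mm from the bottle's axis.
- rack: Fixed lay-down rack: grey board 260 (its x) x 170 x 8 mm, origin at the centre of its underside, z up. Its x axis points from the bottle's standing place (95 mm on the -x side of the origin) to the padded rest and is the way the bottle is tipped: roughly to the robot's left, differing each time.
- toe_bar (a point): Top middle of the toe bar, a low black rubber bar across the board: 8 mm thick (rack x), 130 mm long, top 6 mm above the board and 14 mm above the worktop, at rack x = -51 mm. The bottle's face leans over it while its lower edge stays on the board and slips back, up to about 25 mm when it lies.
- rest_top (a point): Top middle of the black padded rest across the board: 24 mm (rack x) x 140 mm, top 45 mm above worktop, at rack x = +80 mm; cheeks at its ends 143 mm apart, 70 mm high. A bottle lying on toe bar and rest leans about 77 degrees, its cap reaching about 65 mm past the rest, cap underside about 65 mm above the worktop, with only free worktop below it beyond rack x = 130 mm.
- spray: Bystander: clear pump spray bottle, 63 mm round, 178 mm high, standing behind the rack; origin at the centre of its underside. Not to be disturbed.
- gel: Bystander: small flat bottle with a round cap, 34 x 50 x 123 mm, standing behind the rack to the right; origin at the centre of its underside. Not to be disturbed.
- strips: Bystander: white tube with a snap cap, 43 mm round, 126 mm high, standing in front of the rack to the right; origin at the centre of its underside. Not to be disturbed.
- slides: Bystander: flat carton 100 x 82 x 26 mm lying on the worktop to the right; origin at the centre of its underside. Not to be disturbed.

How it is judged (in metres and radians):
At the end, for the whole second after the job is handed in: The bottle lies still on the rack on its side, its axis 1.2 to 1.48 rad from upright and within 0.3 rad of the rack's x axis, the cap's top 110 to 200 mm along rack x and within 50 mm of the rack's middle line, the rack carrying it (angle between bottle's own z axis and vertical between 1.2 and 1.48 rad and angle between the z axis of bottle and the x axis of rack, either way round below 0.3 rad and x of cap_top in the frame of rack between 0.11 and 0.2 m and y of cap_top in the frame of rack between -0.05 and 0.05 m and contact force between bottle and rack above 2 N and linear speed of bottle below 0.02 m/s and angular speed of bottle below 0.1 rad/s); the robot touches nothing.
It fails at once if the bottle falls or is thrown over: it turns faster than 3 rad/s (angular speed of bottle above 3 rad/s).
It fails at once if the bottle is lifted: its tipping edge rises more than 45 mm above the worktop (height (world z) of front_edge above 0.045 m).
It fails at once if the bottle is carried off: its tipping edge moves more than 60 mm from its start (distance of front_edge from where it was at the start of the episode above 0.06 m).
It fails at once if the bottle is pinched: the fingers press on it with more than 25 N (contact force between the fingers and bottle above 25 N).
It fails at once if a bystander is moved more than 20 mm (distance of any of spray, gel, strips, slides from where it was at the start of the episode above 0.02 m).
It also fails if it takes over 45 s, if anything falls off the work surface, if the arm or the gripper's body presses on something with over 40 N, if the wrist force passes 120 N, or if a joint passes its speed limit or range.

## Working session

There is one attempt and no reset: what is moved stays moved. The work goes in short steps, Python scripts to look and compute and a tool call to move; the robot and the scene stay as the last step left them, time stands still between calls to the robot, and variables do not carry over. Pictures are saved under pics/ and viewed, about 8 in all and at most 12, crops included, and the job is handed in when it is done.

Besides the shell and the picture viewer there is one more tool, called after "Request:" as name([rows], argument=value, ...), one row to a line, values as JSON. apply_moves: Moves the arm, as the interface text tells. Its arguments: {"type":"object","properties":{"series":{"type":"array"}},"required":["series"]}

```bash
mkdir -p pics; cat > h.py <<'E'
import numpy as np, cv2, json
from scipy.spatial.transform import Rotation as R
from cell import monitor, cams, job, env
def snap(n,f):
    c=cams.read_camera(n); cv2.imwrite('pics/'+f+'.png',cv2.cvtColor(c['image'],cv2.COLOR_RGB2BGR))
    d={k:np.array(v).tolist() for k,v in c.items() if k!='image'}; json.dump(d,open('pics/'+f+'.json','w')); return d
def rot(o):
    o=np.array(o); 
    return o if o.shape==(3,3) else R.from_euler('xyz',o).as_matrix()
def ray(f,u,v):
    d=json.load(open('pics/'+f+'.json')); 
    return np.array(d['position']), rot(d['orientation'])@np.array([(u-d['cx'])/d['fx'],(v-d['cy'])/d['fy'],1])
def atz(f,u,v,z):
    p,r=ray(f,u,v); return p+r*(z-p[2])/r[2]
def proj(f,P):
    d=json.load(open('pics/'+f+'.json')); q=rot(d['orientation']).T@(np.array(P)-d['position']); return [q[0]/q[2]*d['fx']+d['cx'],q[1]/q[2]*d['fy']+d['cy']]
def tri(obs):
    A=np.zeros((3,3));b=np.zeros(3)
    for f,u,v in obs:
        p,r=ray(f,u,v);r=r/np.linalg.norm(r);M=np.eye(3)-np.outer(r,r);A+=M;b+=M@p
    return np.linalg.solve(A,b)
E
python3 - <<'E'
from h import *
for n in ['scene','side','wrist']: print(n,snap(n,n+'0'))
print(monitor.state())
ims=[cv2.imread(f'pics/{n}0.png') for n in ['scene','side','wrist']]
E
```

```text
scene {'fx': 484.7253564748089, 'fy': 484.7253564748089, 'cx': 323.20592385578004, 'cy': 241.26309044242015, 'position': [140.25628176217364, -613.1653505191836, 730.6241715927875], 'orientation': [-2.289839445022954, -0.017574237544992988, -0.6432688655951151]}
side {'fx': 519.7887744167233, 'fy': 519.7887744167233, 'cx': 315.9596610571697, 'cy': 246.96666315828864, 'position': [157.75579527242556, 741.8246127650172, 852.2293867766374], 'orientation': [-2.223969563004145, -0.023165695618306614, -2.663821621162694]}
wrist {'fx': 359.99642583883207, 'fy': 359.99642583883207, 'cx': 316.3675281789871, 'cy': 243.51949293291133, 'position': [625.5558406817129, 79.96023268038199, 384.941987193981], 'orientation': [2.858116145996042, -0.0008977968075558618, 0.0004373358731080135]}
{'t': 0.15, 'joints': array([-1.05597556e-01,  4.91413831e-01,  1.55934329e+00,  3.78758408e-05,
        1.09165035e+00, -1.05594544e-01]), 'qvel': array([-7.32955921e-04, -4.54470612e-04, -3.48584572e-03,  1.04313453e-05,
        7.70292371e-04, -4.97186740e-04]), 'tau': array([ 3.16444048e-04, -6.12899423e+01, -2.58276522e+01,  6.91918633e-02,
        4.73701756e-02, -5.07232733e-05]), 'eef_pos': array([6.24973950e+02, 2.97753204e-02, 4.04288773e+02]), 'tcp_rot': array([-1.71759907,  1.56998081,  2.99476942]), 'ft_force': array([ 0.5230166 ,  0.03163109, -0.34425438]), 'moment': array([-0.03781622, -0.03831813, -0.01528474]), 'opening': 0.9999524018597529}
```

View pics/scene0.png

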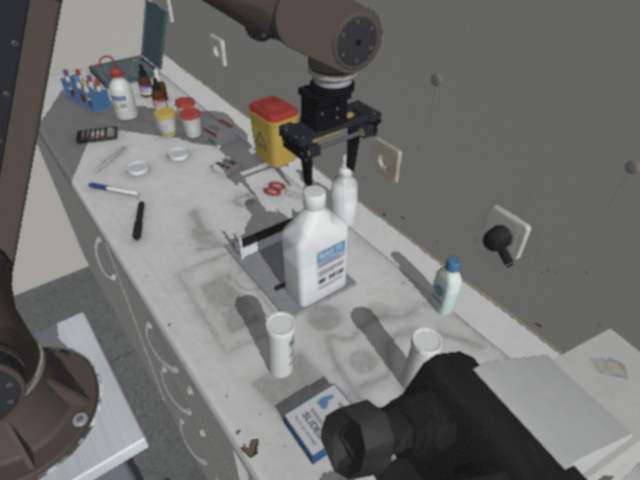

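View pics/side0.png

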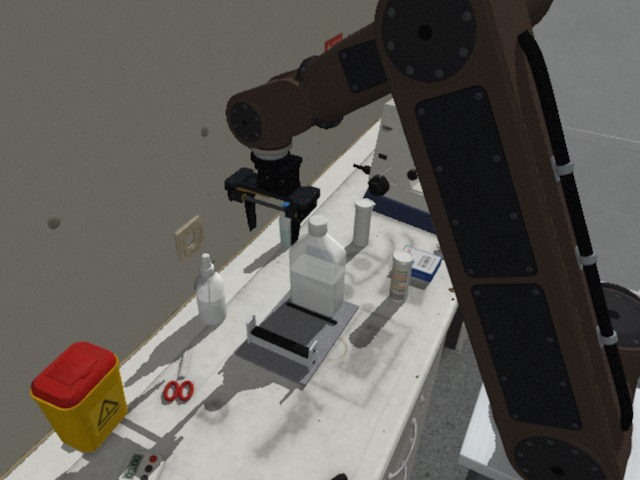

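View pics/wrist0.png

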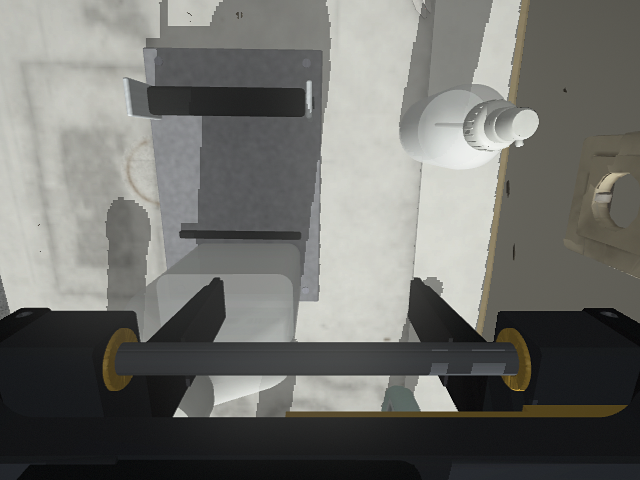

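The wrist view shows the rack: the board's top corners at (146,48) and (322,51), the rest's ends at (149,101) and (305,101), and the toe bar's ends at (181,234) and (301,236). The cap top is near (315,189) in the scene view and (318,221) in the side view. Fingers are close to the bottle in x/y, but above it.

```bash
python3 - <<'E'
from h import *
P=[('b',146,48,8),('b',322,51,8),('b',318,300,8),('rest',149,101,45),('rest',305,101,45),('toe',181,233,14),('toe',301,235,14)]
for n,u,v,z in P: print(n,atz('wrist0',u,v,z).round(1))
print('cap',tri([('scene0',315,189),('side0',318,221)]))
print('spray',tri([('scene0',346,158),('side0',207,257)]),'gel cap',atz('scene0',454,262,123),'strips',atz('scene0',281,319,126))
big=lambda f,x,y,w,h,s:cv2.resize(cv2.imread(f'pics/{f}.png')[y:y+h,x:x+w],None,fx=s,fy=s,interpolation=cv2.INTER_CUBIC)
a=big('scene0',220,170,150,150,3.9);b=big('side0',230,200,150,150,3.9)[:, :]
c=np.zeros((600,800,3),np.uint8); a=cv2.resize(a,(400,400));b=cv2.resize(b,(400,400));cv2.imwrite('pics/c1.png',np.hstack([a,b]))
E
```

```text
b [465.5 161.8   8. ]
b [631.2 159.4   8. ]
b [627.8 -97.1   8. ]
rest [478.3 111.8  45. ]
rest [615.8 111.8  45. ]
toe [481.9 -16.5  14. ]
toe [609.6 -18.6  14. ]
cap [550.60492286 -54.25354894 242.58869589]
spray [737.27054002  84.41078958 170.65293431] gel cap [ 724.84901796 -249.65557969  123.        ] strips [ 395.24295812 -178.29988701  126.        ]
```

View pics/c1.png

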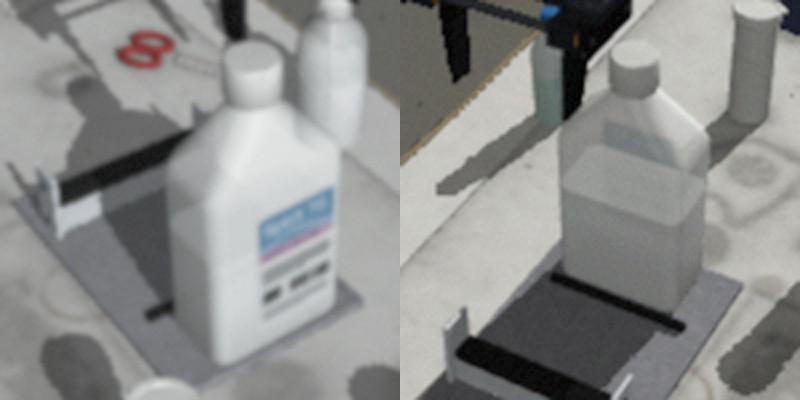

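The enlarged crops put the cap-top centre at scene (313.7,190.6) and side (318.5,219.5). The bottle stands upright behind the toe bar, with the rest at the left.

```bash
python3 - <<'E'
from h import *
s=monitor.state()
print(R.from_euler('xyz',s['tcp_rot']).as_matrix().round(3), s['eef_pos'], env.tcp_to_tips)
C=tri([('scene0',313.7,190.6),('side0',318.5,219.5)]);print('cap',C, proj('scene0',C),proj('side0',C))
for f,u,v in [('scene0',313.7,190.6),('side0',318.5,219.5)]: print(atz(f,u,v,247))
# bottle base corners: scene crop left-bottom corner (215,362), right-bottom(333,300); side: front-left (560,270)?, front-right (668,312)
for f,u,v in [('scene0',220+215/2.667,170+362/2.667),('scene0',220+333/2.667,170+298/2.667),('side0',230+268/2.667,200+312/2.667)]: print(atz(f,u,v,8).round(1))
print('toe in side', atz('side0',230+152/2.667,200+275/2.667,14).round(1),atz('side0',230+285/2.667,200+325/2.667,14).round(1))
E
```

```text
[[-0.001  1.    -0.   ]
 [ 0.    -0.    -1.   ]
 [-1.    -0.001 -0.   ]] [6.24973950e+02 2.97753204e-02 4.04288773e+02] 190.1
cap [548.5553103  -56.25305842 243.49241724] [np.float64(314.029763615374), np.float64(190.24963608952328)] [np.float64(318.76840548551377), np.float64(219.79998514294925)]
[544.54190925 -60.77484329 247.        ]
[547.28346438 -52.35472683 247.        ]
[494.4 -88.    8. ]
[605.8 -88.    8. ]
[498.4 -30.4   8. ]
toe in side [604.5 -16.9  14. ] [476.7 -18.1  14. ]
```

Request:
apply_moves([
  [-0.3,[-6,0,0],0],
  [-0.3,[-6,0,0],0],
  [-0.3,[-6,-2,1.4],-0.4],
  [-0.3,[-6,-4,2.8],-0.8],
  [-0.3,[-6,-6,4.2],-1.2],
  [-0.3,[-6,-7.75,5.6],-1.57],
  [-0.3,[-6,-7.75,5.6],-1.57],
  [-0.3,[-6,-7.75,5.6],-1.57],
  [-0.3,[-6,-7.75,5.6],-1.57],
  [-0.3,[-6,-7.75,5.6],-1.57],
  [-0.3,[-6,-7.75,5.6],-1.57],
  [-0.3,[-6,-7.75,5.6],-1.57],
])

```text
t: 1.65
eef_pos: [547.4, -56.0, 464.1]
tcp_rot: [2.921, 1.57, 2.919]
ft_force: [-0.8, -0.4, -0.2]
opening: 0.648
```

```bash
python3 - <<'E'
from h import *
for n in ['scene','side','wrist']: snap(n,n+'1')
s=monitor.state();print(s['t'],s['eef_pos'],R.from_euler('xyz',s['tcp_rot']).as_matrix().round(3),s['opening'],s['ft_force'])
a,b=[cv2.resize(cv2.imread(f'pics/{n}1.png')[y:y+240,x:x+200],None,fx=2,fy=2,interpolation=cv2.INTER_CUBIC) for n,x,y in (('scene',220,90),('side',220,130))]
cv2.imwrite('pics/c2.png',np.hstack([a,b]))
E
```

```text
1.8 [547.48087289 -55.97477439 464.47166797] [[-0.     0.002  1.   ]
 [ 0.     1.    -0.002]
 [-1.     0.    -0.   ]] 0.6512179936005005 [ 0.07184568 -0.31630495 -0.41912861]
```

View pics/c2.png

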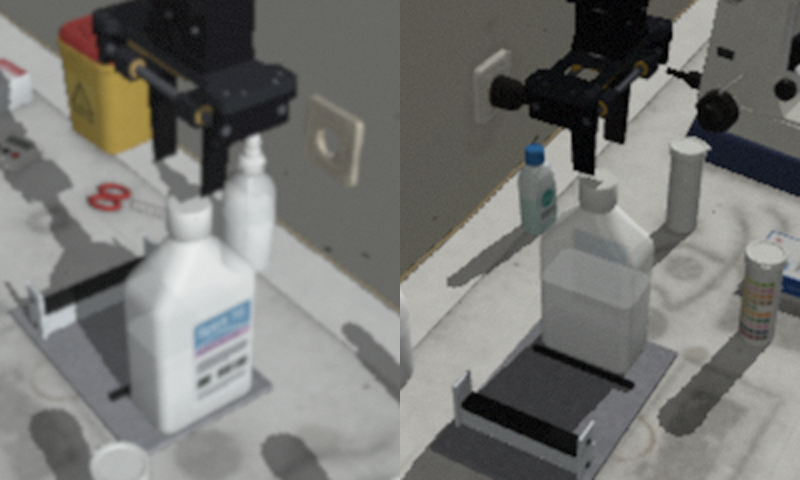

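View pics/wrist1.png

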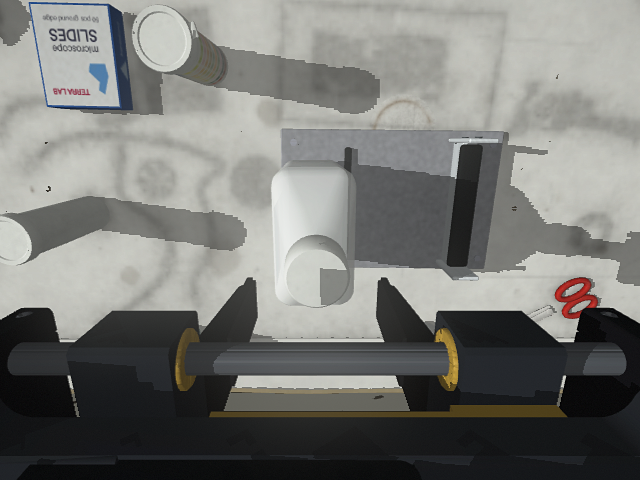

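The wrist view shows the cap top, about (317,277), centred between the finger inner faces (257 and 377). Both side crops show the fingers just above the cap, one in front and one behind.

```bash
python3 - <<'E'
from h import *
print(atz('wrist1',317,277,247), 'w', [atz('wrist1',u,277,247) for u in (286,349)])
print(tri([('wrist1',317,277),('scene1',220+189/2,90+203/2),('side1',220+197/2,130+180/2)]))
for u,v,z in [(281,129,8),(508,131,8),(463,146,45),(455,266,45),(349,148,14)]: print(atz('wrist1',u,v,z).round(1))
# model: finger inner-edge targets vs lean
d0=13.5
for th in [18,22,25,30,40,50,60,70,77]:
    t=np.radians(th);e=-6*np.tan(t)*0.95
    x=lambda s,d:s*np.sin(t)-d*np.cos(t)+e; z=lambda s,d:s*np.cos(t)+d*np.sin(t)+8
    print(th,'front rim',round(x(239,13.5)),round(z(239,13.5)),'back rim',round(x(239,54.5)),round(z(239,54.5)),'cap low back',round(x(211,54.5)),round(z(211,54.5)))
E
```

```text
[547.60961009 -54.64706268 247.        ] w [array([547.5702146 , -72.92045288, 247.        ]), array([547.65027667, -35.78407899, 247.        ])]
[549.43698177 -55.98132293 241.68806575]
[458.8 -95.8   8. ]
[461.6 167.3   8. ]
[477.5 102.5  45. ]
[614.2 108.4  45. ]
[480.1 -17.1  14. ]
18 front rim 59 239 back rim 20 252 cap low back 12 226
22 front rim 75 235 back rim 37 250 cap low back 26 224
25 front rim 86 230 back rim 49 248 cap low back 37 222
30 front rim 105 222 back rim 69 242 cap low back 55 218
40 front rim 139 200 back rim 107 226 cap low back 89 205
50 front rim 168 172 back rim 141 203 cap low back 120 185
60 front rim 190 139 back rim 170 175 cap low back 146 161
70 front rim 204 102 back rim 190 141 cap low back 164 131
77 front rim 205 75 back rim 196 115 cap low back 169 109
```

Request:
apply_moves([
  [-0.3,[2,0,0],0],
  [-0.3,[4,0,0],0],
  [-0.3,[5.2,0,0],0],
  [-0.3,[5.2,0.5,0],0],
  [-0.3,[5.2,1,0],0],
  [-0.3,[5.2,1.5,0],0],
  [-0.3,[5.2,2,0],0],
  [-0.3,[5.2,2.5,0],0],
  [-0.3,[5.2,3,0],0],
])

```text
t: 2.92
eef_pos: [547.5, -25.6, 412.8]
tcp_rot: [-0.11, 1.571, -0.111]
ft_force: [0.4, -0.1, -0.1]
opening: 0.651
```

```bash
python3 - <<'E'
from h import *
s=monitor.state();print(s['t'],s['eef_pos'],s['opening'],s['ft_force'])
for n in ['scene','side']: snap(n,n+'2')
a,b=[cv2.resize(cv2.imread(f'pics/{n}2.png')[y:y+240,x:x+200],None,fx=2,fy=2,interpolation=cv2.INTER_CUBIC) for n,x,y in (('scene',220,90),('side',220,130))]
cv2.imwrite('pics/c3.png',np.hstack([a,b]))
E
```

```text
2.925 [547.51333195 -25.6206473  412.83423049] 0.6508931489400767 [ 0.40691475 -0.10686934 -0.06414113]
```

View pics/c3.png

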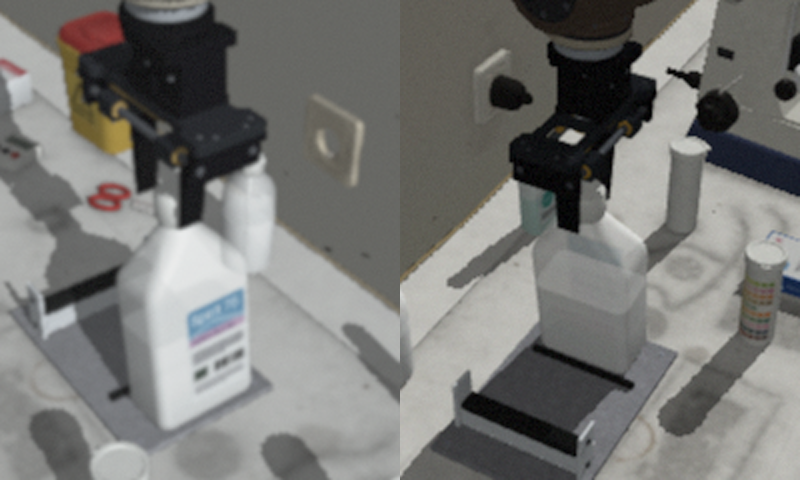

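The crops show the rear finger behind the cap and the bottle leaning a few degrees forward. The edge still sits at the toe bar. I'll continue slowly.

Request:
apply_moves([
  [-0.3,[0,0.5,0],0],
  [-0.3,[0,1,0],0],
  [-0.3,[0,1.5,0],0],
  [-0.3,[0.1,2,0],0],
  [-0.3,[0.2,2.5,0],0],
  [-0.3,[0.3,3,0],0],
  [-0.3,[0.3,3.5,0],0],
  [-0.3,[0.3,3.5,0],0],
])

```text
t: 4.03
eef_pos: [547.5, 9.4, 409.7]
tcp_rot: [1.305, 1.571, 1.305]
ft_force: [-0.3, 0.4, -0.1]
opening: 0.644
```

Request:
apply_moves([
  [-0.3,[0.1,0.5,0],0],
  [-0.3,[0.2,1,0],0],
  [-0.3,[0.3,1.5,0],0],
  [-0.3,[0.4,2,0],0],
  [-0.3,[0.4,2.0,0],0],
  [-0.3,[0.4,2.0,0],0],
])

```text
t: 4.78
eef_pos: [547.6, 29.0, 405.8]
tcp_rot: [-0.305, 1.571, -0.306]
ft_force: [-0.4, 1.2, -0.8]
opening: 0.652
```

```bash
python3 - <<'E'
from h import *
s=monitor.state();print(s['t'],s['eef_pos'],s['opening'],s['ft_force'],s['moment'])
for n in ['scene','side']: snap(n,n+'3')
a,b=[cv2.resize(cv2.imread(f'pics/{n}3.png')[y:y+240,x:x+200],None,fx=2,fy=2,interpolation=cv2.INTER_CUBIC) for n,x,y in (('scene',200,90),('side',220,130))]
cv2.imwrite('pics/c4.png',np.hstack([a,b]))
E
```

```text
4.775 [547.58434293  29.02899643 405.7987399 ] 0.6524734545706325 [-0.36244228  1.24511882 -0.82015359] [0.23163118 0.00032038 0.03577964]
```

View pics/c4.png

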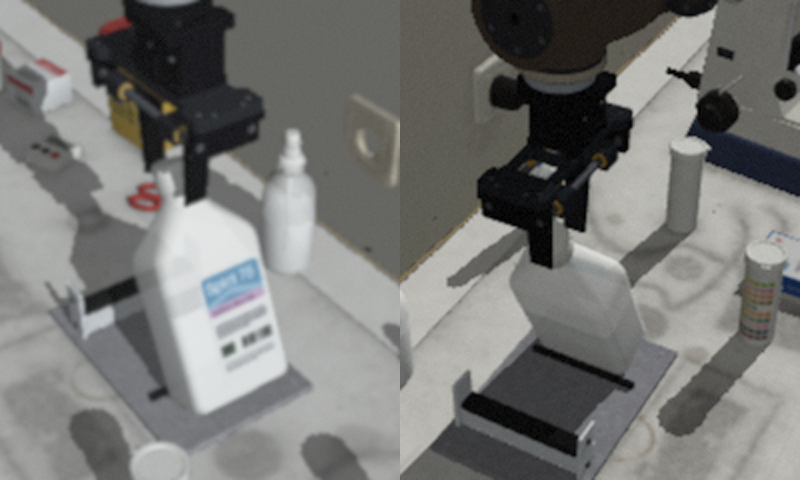

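The bottle leans about 25° and rests lightly on the front finger, with 1.2 N measured. I'll now turn the hand 90° about that finger so the rear finger swings clear of the bottle.

Request:
apply_moves([
  [-0.3,[0,0.12,-0.37],0.1],
  [-0.3,[0,0.26,-0.74],0.2],
  [-0.3,[0,0.43,-1.09],0.3],
  [-0.3,[0,0.63,-1.44],0.4],
  [-0.3,[0,0.86,-1.77],0.5],
  [-0.3,[0,1.11,-2.09],0.6],
  [-0.3,[0,1.37,-2.38],0.7],
  [-0.3,[0,1.66,-2.65],0.8],
  [-0.3,[0,1.96,-2.9],0.9],
  [-0.3,[0,2.27,-3.11],1.0],
  [-0.3,[0,2.59,-3.3],1.1],
  [-0.3,[0,2.91,-3.45],1.2],
  [-0.3,[0,3.23,-3.57],1.3],
  [-0.3,[0,3.56,-3.65],1.4],
  [-0.3,[0,3.88,-3.69],1.5],
  [-0.3,[0,4.1,-3.7],1.57],
  [-0.3,[0,4.1,-3.7],1.57],
])

```text
t: 7.0
eef_pos: [510.6, 70.0, 405.8]
tcp_rot: [1.486, 1.571, -0.084]
ft_force: [-1.0, -0.4, -0.3]
opening: 0.653
```

```bash
python3 - <<'E'
from h import *
s=monitor.state();print(s['t'],s['eef_pos'],s['opening'],s['ft_force'],s['moment'],R.from_euler('xyz',s['tcp_rot']).as_matrix().round(3))
for n in ['scene','side','wrist']: snap(n,n+'4')
a,b=[cv2.resize(cv2.imread(f'pics/{n}4.png')[y:y+240,x:x+200],None,fx=2,fy=2,interpolation=cv2.INTER_CUBIC) for n,x,y in (('scene',200,90),('side',220,130))]
c=cv2.resize(cv2.imread('pics/wrist4.png')[240:480,120:520],(400,240))
cv2.imwrite('pics/c5.png',np.vstack([np.hstack([a,b])[:360],np.hstack([c,c*0])]))
E
```

```text
7.0 [510.61390531  70.00780505 405.8100573 ] 0.6532105525390892 [-0.98864507 -0.44663729 -0.30615452] [ 0.04533955 -0.03566414  0.02053492] [[ 0.     1.     0.001]
 [-0.     0.001 -1.   ]
 [-1.     0.     0.   ]]
```

View pics/c5.png

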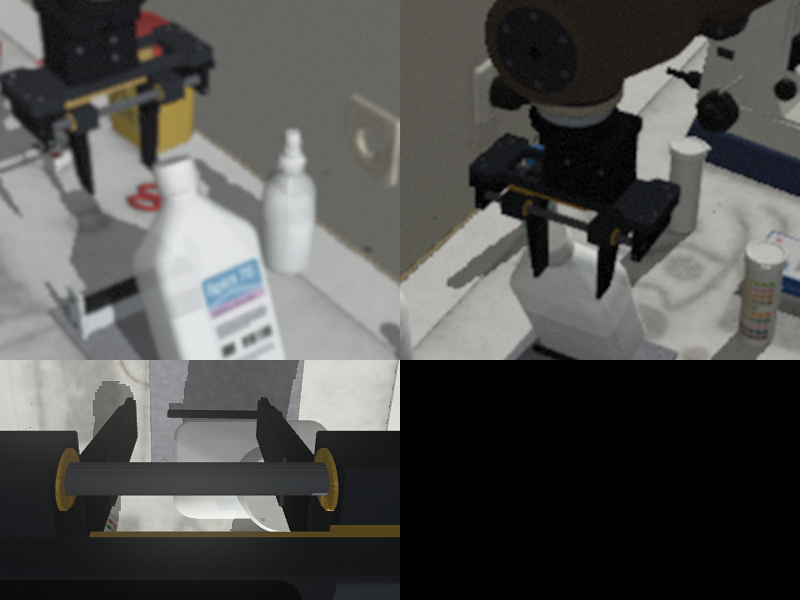

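```bash
python3 - <<'E'
from h import *
p,r=ray('scene4',287.5,171.5); t=(548-p[0])/r[0]; print(p+r*t)
# predicted projections of cap-top centre and front rim at leans
for th in (16,20,25):
    t=np.radians(th);e=-6*np.tan(t)
    f=lambda s,d:[548,-24+s*np.sin(t)-d*np.cos(t)+e,s*np.cos(t)+d*np.sin(t)+8]
    print(th,f(239,34),proj('scene4',f(239,34)),f(239,13.5))
im=[cv2.imread(f'pics/scene{i}.png')[90:330,150:400].astype(int) for i in (3,4)]
d=abs(im[0]-im[1]).sum(2)[140:230,60:140]; print('body diff mean between pics 3 and 4',d.mean())
print(proj('scene4',[547.5,60,216]))
E
```

```text
[548.          25.92611733 238.48277695]
16 [548, np.float64(7.473958063807106), np.float64(247.11321542703618)] [np.float64(293.0307074581379), np.float64(172.04241531150575)] [548, np.float64(27.179822830542644), np.float64(241.4626496327877)]
20 [548, np.float64(23.609443742516724), np.float64(244.21522124090484)] [np.float64(288.10678069674526), np.float64(169.41534280337396)] [548, np.float64(42.87314246862785), np.float64(237.20380830272865)]
25 [548, np.float64(43.39345384785108), np.float64(238.9765820009431)] [np.float64(282.2756100979358), np.float64(167.05919862478055)] [548, np.float64(61.972763482102394), np.float64(230.31290763525877)]
body diff mean between pics 3 and 4 3.3383333333333334
[np.float64(277.7423687575371), np.float64(173.536358560468)]
```

```bash
python3 - <<'E'
from h import *
def over(f,x,y,w,h,s):
    im=cv2.resize(cv2.imread(f'pics/{f}.png')[y:y+h,x:x+w],None,fx=s,fy=s,interpolation=cv2.INTER_CUBIC)
    for th,col in ((20,(0,0,255)),(25,(0,255,0))):
        t=np.radians(th);e=-6*np.tan(t);a=np.linspace(0,2*np.pi,40)
        pts=[]
        for k in a:
            s_,d_=239,34-20.5*np.cos(k)
            P=[548+20.5*np.sin(k),-24+s_*np.sin(t)-d_*np.cos(t)+e,s_*np.cos(t)+d_*np.sin(t)+8]; q=proj(f,P); pts.append([(q[0]-x)*s,(q[1]-y)*s])
        cv2.polylines(im,[np.int32(pts)],True,col,1)
    return im
a=over('scene4',245,125,100,100,4);b=over('side4',250,190,100,100,4)
cv2.imwrite('pics/c6.png',np.hstack([a,b]))
E
```

```text
(no output)
```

View pics/c6.png

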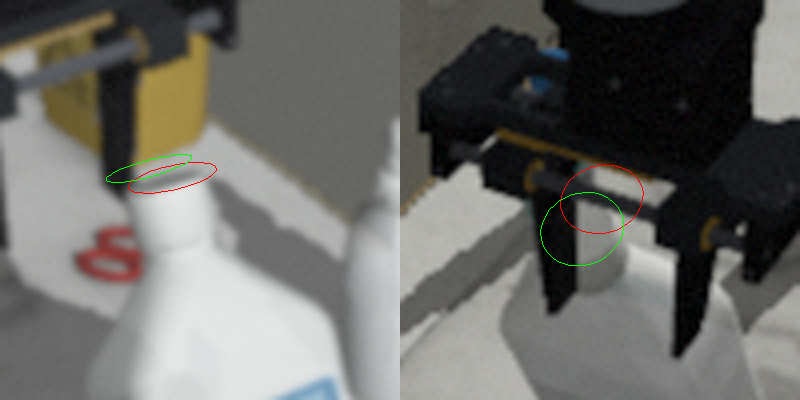

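The scene crop shows the cap's left rim touching the finger's edge near (135,190), with a lean of 20–25°. In the side crop the finger sits left of the cap's middle, so I need to check the lateral offset before going on.

```bash
python3 - <<'E'
from h import *
q=lambda f,P,x,y:[round((a-b)*4) for a,b in zip(proj(f,P),(x,y))]
for x in (541.6,547.6,553.6): 
  for y in (60,80): print('side tip',x,y,q('side4',[x,y,216],250,190),'scene',q('scene4',[x,y,216],245,125))
print('wrist: finger tip',[np.round(proj('wrist4',[x,y,216])) for x in (541.6,553.6) for y in (60,80)], 'rim',np.round(proj('wrist4',[548,62,230])),'cap centre',np.round(proj('wrist4',[548,43,239])), np.round(proj('wrist4',[527.5,43,239])))
print('other finger', np.round(proj('wrist4',[479.6,80,216])))
E
```

```text
side tip 541.6 60 [177, 289] scene [121, 198]
side tip 541.6 80 [156, 312] scene [98, 179]
side tip 547.6 60 [166, 285] scene [131, 194]
side tip 547.6 80 [146, 308] scene [109, 175]
side tip 553.6 60 [155, 281] scene [142, 190]
side tip 553.6 80 [135, 304] scene [119, 172]
wrist: finger tip [array([373., 317.]), array([375., 282.]), array([396., 317.]), array([399., 282.])] rim [391. 327.] cap centre [393. 372.] [350. 372.]
other finger [253. 281.]
```

Projection shows that the apparent offset is mostly parallax; the finger is about 2 mm left of the cap's middle. I'll lower the bottle along the rim's arc with the finger in front.

Request:
apply_moves([
  [-0.3,[0.34,0.02,-0.57],0],
  [-0.3,[0.7,0.04,-1.14],0],
  [-0.3,[1.02,0.06,-1.7],0],
  [-0.3,[1.4,0.08,-2.24],0],
  [-0.3,[1.85,0.1,-2.75],0],
  [-0.3,[2.3,0.12,-3.26],0],
  [-0.3,[2.7,0.14,-3.77],0],
  [-0.3,[3.14,0.16,-4.28],0],
  [-0.3,[3.57,0.18,-4.79],0],
  [-0.3,[4.0,0.2,-5.3],0],
  [-0.3,[4.0,0.2,-5.3],0],
])

```text
t: 8.52
eef_pos: [512.6, 123.4, 365.4]
tcp_rot: [-1.613, 1.57, 3.099]
ft_force: [-0.4, 2.9, 1.4]
opening: 0.653
```

```bash
python3 - <<'E'
from h import *
s=monitor.state();print(s['t'],s['eef_pos'],s['ft_force'],s['moment'])
for n in ['scene','side']: snap(n,n+'5')
a,b=[cv2.resize(cv2.imread(f'pics/{n}5.png')[y:y+220,x:x+200],None,fx=2,fy=2,interpolation=cv2.INTER_CUBIC) for n,x,y in (('scene',190,110),('side',210,160))]
cv2.imwrite('pics/c7.png',np.hstack([a,b]))
E
```

```text
8.525 [512.60085695 123.42211039 365.44170875] [-0.4075528   2.89600768  1.3818898 ] [ 0.46575124 -0.15416658  0.07265743]
```

View pics/c7.png

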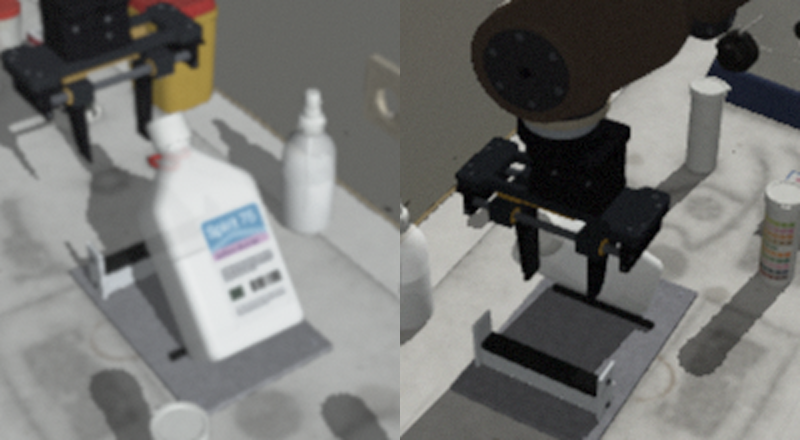

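The bottle leans about 37°, with the cap's rim on the finger (2.9 N) and the base at the toe bar. I'll continue.

Request:
apply_moves([
  [-0.3,[0.4,0.01,-0.52],0],
  [-0.3,[0.85,0.02,-1.0],0],
  [-0.3,[1.3,0.03,-1.5],0],
  [-0.3,[1.75,0.04,-1.98],0],
  [-0.3,[2.2,0.05,-2.45],0],
  [-0.3,[2.7,0.05,-2.9],0],
  [-0.3,[3.15,0.06,-3.3],0],
  [-0.3,[3.65,0.07,-3.68],0],
  [-0.3,[4.15,0.08,-4.06],0],
  [-0.3,[4.65,0.09,-4.4],0],
  [-0.3,[5.2,0.1,-4.76],0],
  [-0.3,[5.7,0.1,-5.1],0],
  [-0.3,[5.7,0.1,-5.1],0],
])

```text
t: 10.25
eef_pos: [513.6, 174.3, 308.3]
tcp_rot: [-1.394, 1.57, -2.965]
ft_force: [-0.5, 1.7, -1.9]
opening: 0.65
```

```bash
python3 - <<'E'
from h import *
s=monitor.state();print(s['t'],s['eef_pos'],s['ft_force'],s['moment'])
for n in ['scene','side']: snap(n,n+'6')
def over(f,x,y,w,h,s):
    im=cv2.resize(cv2.imread(f'pics/{f}.png')[y:y+h,x:x+w],None,fx=s,fy=s,interpolation=cv2.INTER_CUBIC)
    for th,col in ((50,(0,0,255)),(60,(0,255,0))):
        t=np.radians(th);e=-6*np.tan(t);pts=[]
        for k in np.linspace(0,2*np.pi,40):
            s_,d_=239,34-20.5*np.cos(k)
            P=[550+20.5*np.sin(k),-24+s_*np.sin(t)-d_*np.cos(t)+e,s_*np.cos(t)+d_*np.sin(t)+8]; q=proj(f,P); pts.append([(q[0]-x)*s,(q[1]-y)*s])
        cv2.polylines(im,[np.int32(pts)],True,col,1)
    return im
cv2.imwrite('pics/c8.png',np.hstack([over('scene6',190,110,160,200,2.5),over('side6',210,190,160,200,2.5)]))
E
```

```text
10.25 [513.55330542 174.28428107 308.32955613] [-0.51242804  1.66445167 -1.89791916] [0.28169422 0.14017824 0.04786187]
```

View pics/c8.png

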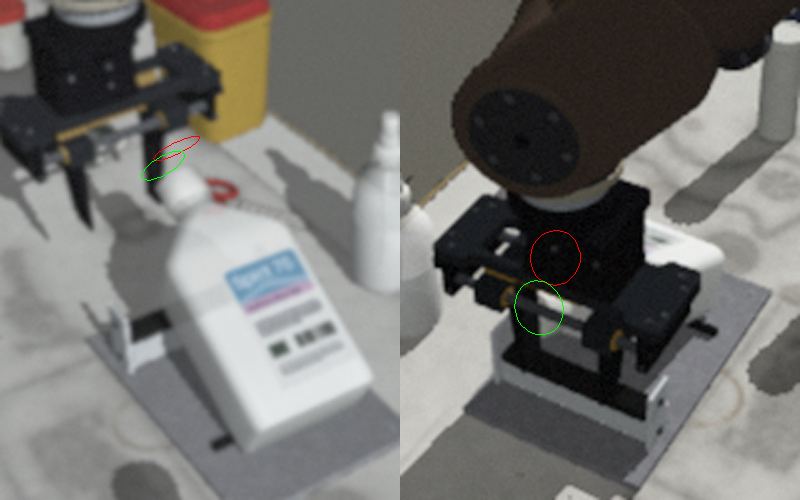

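The bottle is at about 60° and still on the finger (1.7 N, and friction now holds it up). The cap top's face centre is near (172,183) in the left crop, slightly lower and further back than the model. That was the 12th picture, so I'll work by numbers from here.

```bash
python3 - <<'E'
from h import *
for u,v in [(172,183),(168,180),(176,188)]:
    p,r=ray('scene6',190+u/2.5,110+v/2.5); t=(550-p[0])/r[0]; print((p+r*t).round(1))
print('face y',174.3-10,'tip z',308.3-190.1)
from scipy.optimize import brentq
# given rim y=164.3 ; front edge slip unknown: list lean -> edge y, rim z, cap centre
for th in (52,56,60,64,68):
    t=np.radians(th); ey=164.3-(239*np.sin(t)-13.5*np.cos(t)); print(th,'edge y',round(ey,1),'rim z',round(239*np.cos(t)+13.5*np.sin(t)+8,1),'capc',round(ey+239*np.sin(t)-34*np.cos(t)),round(239*np.cos(t)+34*np.sin(t)+8), np.round((np.array(proj('scene6',[550,ey+239*np.sin(t)-34*np.cos(t),239*np.cos(t)+34*np.sin(t)+8]))-[190,110])*2.5),'edge px',np.round((np.array(proj('scene6',[550-57,ey,8]))-[190,110])*2.5),np.round((np.array(proj('scene6',[607,ey-68*np.cos(t),8+68*np.sin(t)]))-[190,110])*2.5))
E
```

```text
[550.  143.1 146.4]
[550.  149.7 145.8]
[550.  136.8 144.9]
face y 164.3 tip z 118.20000000000002
52 edge y -15.7 rim z 165.8 capc 152 182 [164. 143.] edge px [225. 436.] [368. 361.]
56 edge y -26.3 rim z 152.8 capc 153 170 [164. 154.] edge px [232. 444.] [373. 363.]
60 edge y -35.9 rim z 139.2 capc 154 157 [164. 167.] edge px [238. 451.] [378. 365.]
64 edge y -44.6 rim z 124.9 capc 155 143 [165. 179.] edge px [244. 457.] [381. 366.]
68 edge y -52.2 rim z 110.0 capc 157 129 [165. 192.] edge px [250. 463.] [384. 366.]
```

Request:
apply_moves([
  [-0.3,[0.5,0,0],0],
  [-0.3,[1.0,0,0],0],
  [-0.3,[1.5,0,0],0],
  [-0.3,[2.0,0,-0.15],0],
  [-0.3,[2.5,0,-0.3],0],
  [-0.3,[3.0,0,-0.45],0],
  [-0.3,[3.5,0.02,-0.6],0],
  [-0.3,[3.5,0.02,-0.6],0],
])

```text
t: 11.35
eef_pos: [513.8, 180.1, 273.3]
tcp_rot: [-1.249, 1.57, -2.819]
ft_force: [-0.0, 2.9, -0.7]
opening: 0.647
```

```bash
python3 - <<'E'
from h import *
s=monitor.state();print(s['t'],s['eef_pos'],s['ft_force'],s['moment'])
snap('scene','scene7');im=cv2.imread('pics/scene7.png');a=cv2.cvtColor(im,cv2.COLOR_BGR2HSV)
# blue label centroid as lean tracker
for f in ('scene0','scene5','scene6','scene7'):
    h=cv2.cvtColor(cv2.imread(f'pics/{f}.png'),cv2.COLOR_BGR2HSV)[150:320,260:360]
    m=cv2.inRange(h,(95,60,100),(115,255,255)); ys,xs=np.nonzero(m); c,sz,ang=cv2.minAreaRect(np.float32(np.c_[xs,ys])); print(f,len(xs),xs.mean()+260,ys.mean()+150,ang,sz)
E
```

```text
11.35 [513.77235178 180.14816277 273.32308641] [-0.02206532  2.85983087 -0.69351341] [0.6084769  0.01724873 0.11965811]
scene0 275 331.0909090909091 251.68727272727273 63.43495178222656 (9.838698387145996, 33.09380340576172)
scene5 384 306.4192708333333 222.85677083333331 68.19859313964844 (14.484235763549805, 29.339862823486328)
scene6 347 296.1066282420749 219.82132564841498 68.19859313964844 (13.184368133544922, 29.525558471679688)
scene7 313 294.5047923322684 223.13099041533548 68.19859313964844 (12.070197105407715, 29.711254119873047)
```

```bash
cat >> h.py <<'E'
from scipy.optimize import least_squares
def label(f):
    h=cv2.cvtColor(cv2.imread(f'pics/{f}.png'),cv2.COLOR_BGR2HSV)[150:320,240:360]
    ys,xs=np.nonzero(cv2.inRange(h,(95,60,100),(115,255,255))); return xs.mean()+240,ys.mean()+150
def lean(f):
    p,r=ray('scene0',*label('scene0')); L=p+r*((-90-p[1])/r[1]); s=L[2]-8
    uv=np.array(label(f))
    g=lambda q:np.array(proj(f,[L[0]+.014*(s*np.sin(q[0])),q[1]+s*np.sin(q[0])-68*np.cos(q[0]),s*np.cos(q[0])+68*np.sin(q[0])+8]))-uv
    q=least_squares(g,[1.0,-40],x_scale=[1,100]).x; t=q[0]
    return dict(lean_deg=np.degrees(t).round(1),edge_y=q[1].round(1),rim=[round(q[1]+239*np.sin(t)-13.5*np.cos(t),1),round(239*np.cos(t)+13.5*np.sin(t)+8,1)])
E
python3 -c "
from h import *
for i in (0,2,4,5,6,7): print(i,lean(f'scene{i}'))"
```

```text
0 {'lean_deg': np.float64(66.2), 'edge_y': np.float64(-159.4), 'rim': [np.float64(53.8), np.float64(116.9)]}
2 {'lean_deg': np.float64(60.5), 'edge_y': np.float64(-138.2), 'rim': [np.float64(63.2), np.float64(137.3)]}
4 {'lean_deg': np.float64(47.6), 'edge_y': np.float64(-73.0), 'rim': [np.float64(94.4), np.float64(179.1)]}
5 {'lean_deg': np.float64(47.0), 'edge_y': np.float64(-40.8), 'rim': [np.float64(124.7), np.float64(181.0)]}
6 {'lean_deg': np.float64(65.2), 'edge_y': np.float64(-41.2), 'rim': [np.float64(170.2), np.float64(120.4)]}
7 {'lean_deg': np.float64(74.7), 'edge_y': np.float64(-51.5), 'rim': [np.float64(175.5), np.float64(84.0)]}
```

The label-based estimate gives about 73–75° with the edge at y≈-51. The finger is still loaded. I'll lower the tip first, then ease forward.

Request:
apply_moves([
  [-0.3,[0.6,0,0],0],
  [-0.3,[1.2,0,0],0],
  [-0.3,[1.8,0,0],0],
  [-0.3,[2.2,0,-0.1],0],
  [-0.3,[2.4,0,-0.2],0],
  [-0.3,[2.5,0,-0.3],0],
  [-0.3,[2.5,0,-0.4],0],
  [-0.3,[2.5,0,-0.4],0],
])

```text
t: 12.4
eef_pos: [513.8, 184.1, 248.9]
tcp_rot: [1.598, 1.57, 0.027]
ft_force: [0.8, 0.2, -0.1]
opening: 0.652
```

```bash
python3 - <<'E'
from h import *
s=monitor.state();print(s['eef_pos'],s['ft_force'],s['moment']);snap('scene','scene8');print(lean('scene8'))
E
```

```text
[513.8332398  184.08012595 248.88094194] [ 0.78539627  0.18365045 -0.10638891] [ 0.0168587   0.0033728  -0.02726761]
{'lean_deg': np.float64(79.6), 'edge_y': np.float64(-57.6), 'rim': [np.float64(175.0), np.float64(64.5)]}
```

The force has dropped to zero, so the bottle has reached the rest. I'll withdraw forward, then up.

Request:
apply_moves([
  [-0.3,[0,0,-0.3],0],
  [-0.3,[0,0,-0.8],0],
  [-0.3,[0,0,-1.5],0],
  [-0.3,[0,0,-2.5],0],
  [-0.3,[0,0,-4],0],
  [-0.3,[0,0,-6],0],
  [-0.3,[-4,0,-7],0],
  [-0.3,[-8,0,-7],0],
  [-0.3,[-12,0,-7],0],
  [-0.3,[-16,0,-7],0],
  [-0.3,[-16,0,-7],0],
])

```text
t: 13.82
eef_pos: [513.6, 255.2, 411.7]
tcp_rot: [1.916, 1.565, 0.346]
ft_force: [-0.4, -0.6, -0.8]
opening: 0.653
```

```bash
python3 - <<'E'
from h import *
for i in (9,10): snap('scene',f'scene{i}');print(lean(f'scene{i}'))
snap('side','side9');snap('wrist','wrist9')
a,b=[cv2.cvtColor(cv2.imread(f'pics/scene{i}.png'),cv2.COLOR_BGR2GRAY).astype(int) for i in (9,10)];print('diff',abs(a-b).mean())
s=monitor.state();print(s['t'],s['eef_pos'],s['ft_force'])
# bystander check: change vs start in patches round each one
c=cv2.cvtColor(cv2.imread('pics/scene0.png'),cv2.COLOR_BGR2GRAY).astype(int)
for n,(x,y,w,h) in dict(spray=(334,155,22,60),gel=(430,255,35,60),strips=(262,310,36,70),slides=(285,385,60,60)).items(): print(n,abs(a-c)[y:y+h,x:x+w].mean())
# cap: brightest white blob rows near predicted in wrist/side
for f in ('side9','wrist9','scene9'): print(f,'cap top c pred',np.round(proj(f,[551,-53+239*np.sin(1.344)-34*np.cos(1.344),8+239*np.cos(1.344)+34*np.sin(1.344)])))
E
```

```text
{'lean_deg': np.float64(79.6), 'edge_y': np.float64(-57.6), 'rim': [np.float64(175.1), np.float64(64.3)]}
{'lean_deg': np.float64(79.5), 'edge_y': np.float64(-57.7), 'rim': [np.float64(174.9), np.float64(64.9)]}
diff 1.2780208333333334
14.025 [513.60490484 254.49088715 407.52808522] [-0.27801463 -0.47414791 -0.54574786]
spray 15.392424242424243
gel 5.333809523809524
strips 5.607539682539683
slides 3.493333333333333
side9 cap top c pred [262. 341.]
wrist9 cap top c pred [357. 324.]
scene9 cap top c pred [254. 196.]
```

```bash
python3 - <<'E'
from h import *
for v,(f,x,y,w,h) in dict(spray=('side',195,252,32,75),gel=('scene',434,258,28,55),strips=('scene',264,312,34,65)).items():
    A=cv2.imread(f'pics/{f}0.png');B=cv2.imread(f'pics/{f}9.png')
    r=cv2.matchTemplate(B[y-15:y+h+15,x-15:x+w+15],A[y:y+h,x:x+w],cv2.TM_CCOEFF_NORMED);_,m,_,l=cv2.minMaxLoc(r);print(v,'shift px',l[0]-15,l[1]-15,round(m,3))
print(job.job_done())
E
```

```text
spray shift px -15 15 0.357
gel shift px -1 0 0.995
strips shift px -1 -1 0.984
the job is handed in; nothing more can be done
None
```

The bottle is lying on the rack on its toe bar and padded rest, and I've handed the job in at about 14 s of the allowed 45. No verdict is reported.

**How it went:**
- I pushed from behind the cap with one finger while the other stood in front, until the bottle leaned about 20–25° on the front finger.
- I then turned the hand 90° about that finger and eased the cap down along it until the finger force dropped to zero.
- The finger force was about 3 N at most in the readings I took between moves. The finger then drew away forward and up.

**Last checks:**
- **Lean:** the picture-based estimate is 79.6° (1.39 rad), against the expected 77°.
- **Cap:** the lower rim of the cap top is at about rack x = 143 mm and 64 mm above the worktop.
- **Stillness:** readings before and after the hand withdrew are the same, so the bottle is still.
- **Tipping edge:** it slipped back about 27–34 mm by estimate, within the 60 mm limit.

**What was not confirmed or disagreed:**
- **Sideways position:** I did not measure the cap's sideways position at the end. The bottle's body has to sit between the rest's cheeks.
- **Lean estimate:** the same method gave wrong values for the early, nearly upright pictures. I only relied on it from about 60° on.
- **Spray bottle:** its position check failed to find a match (score 0.36), probably because the arm or its shadow covered it, so it proves nothing. The hand never went near it by plan.
- **Other bystanders:** the gel and strips moved no more than 1 pixel. The slides' picture area was nearly unchanged, but I ran no position match on it.
- **Final look:** I had used up my picture views, so the lying bottle was checked by numbers only.

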